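# Reset the nail desk for the next client

## Task

Tidy the nail desk: put the large pot in the round dish, the brown buffer block in the long narrow tray and the drill-bit holder in the shorter, wider tray, each standing upright and flat on the floor inside the rim, and stack the small pot on the large pot's lid, centred so that it does not overhang. Set everything down gently, without dropping it, let go, and leave the two polish bottles standing where they are.

Things in the scene. Friction and masses are not known exactly. Their poses are not given: they have to be found in the camera images.
- large_pot: large gel pot, loose: upright white cylinder with a flat black lid, 58 mm across, 40 mm high in all, about 150 g; origin at the centre of its underside, z up
- small_pot: small gel pot, loose: upright white cylinder with a flat black lid, 40 mm across (lid; body 38 mm), 34 mm high in all, about 70 g; origin at the centre of its underside, z up
- buffer: nail buffer block, loose: plain brown rigid block, 92 mm long (its x), 30 mm wide (its y), 36 mm high, about 50 g; origin at the centre of its underside, z up; either way round is the same
- bit_holder: drill-bit holder, loose: white block with a thin grey seam, 72 mm long (its x), 44 mm wide (its y), 38 mm high, with two rows of small upright bits on top that reach 54 mm (they keep within 28 mm of the centre in x and 10 mm in y); about 130 g; origin at the centre of its underside, z up; either way round is fine
- long_tray: long narrow grey tray, fixed to the desk, for the buffer: inside 108 mm (its x) by 46 mm (its y), walls 3 mm thick, floor 3 mm and rim 9 mm above the desk; origin at its centre on the desk surface, z up
- wide_tray: shorter, wider grey tray, fixed to the desk, for the bit holder: inside 88 mm (its x) by 60 mm (its y), walls 3 mm thick, floor 3 mm and rim 9 mm above the desk; origin at its centre on the desk surface, z up
- round_dish: round grey dish, fixed to the desk, for the large pot: inside 76 mm across, wall 3 mm thick, floor 3 mm and rim 9 mm above the desk; origin at its centre on the desk surface, z up
- bottle_1: bystander: polish bottle, loose, amber round body 34 mm across and 38 mm high with a thin black cap, 68 mm high in all, 60 g, tips easily; origin at the centre of its underside, z up
- bottle_2: bystander: polish bottle, loose, amber round body 34 mm across and 38 mm high with a thin black cap, 68 mm high in all, 60 g, tips easily; origin at the centre of its underside, z up
Things that resemble listed ones, but are neither listed nor needed, are in the scene too. Leave any pink or red look-alike of the wide_tray alone.

How it is judged (in metres and radians):
At the end, for the whole second after the job is handed in: The large pot in the round dish, the buffer in the long tray and the bit holder in the wide tray: each within 13 mm of the centre, upright, its underside on the holder's floor (within 1.5 mm). The small pot stands upright on the large pot's lid, within 11 mm of its centre. All released and at rest (horizontal distance between large_pot and round_dish below 0.013 m and z of large_pot in the frame of round_dish below 0.0045 m and angle between each of large_pot, buffer, bit_holder's own z axis and vertical below 0.04 rad and horizontal distance between buffer and long_tray below 0.013 m and z of buffer in the frame of long_tray below 0.0045 m and horizontal distance between bit_holder and wide_tray below 0.013 m and z of bit_holder in the frame of wide_tray below 0.0045 m and horizontal distance between small_pot and large_pot below 0.011 m and z of small_pot in the frame of large_pot between 0.037 and 0.043 m and angle between small_pot's own z axis and vertical below 0.05 rad and linear speed of each of large_pot, small_pot, buffer, bit_holder below 0.02 m/s and contact force between the fingers and large_pot below 0.05 N and contact force between the fingers and small_pot below 0.05 N and contact force between the fingers and buffer below 0.05 N and contact force between the fingers and bit_holder below 0.05 N); the robot touches nothing.
It fails at once if a polish bottle is knocked over or shoved more than 30 mm (distance of any of bottle_1, bottle_2 from where it was at the start of the episode above 0.03 m or angle between any of bottle_1, bottle_2's own z axis and vertical above 0.5 rad).
It fails at once if a thing is dropped or thrown (it moves faster than 0.65 m/s, a fall of about 20 mm, with no finger on it) ((linear speed of large_pot above 0.65 m/s and contact force between the fingers and large_pot below 0.01 N) or (linear speed of small_pot above 0.65 m/s and contact force between the fingers and small_pot below 0.01 N) or (linear speed of buffer above 0.65 m/s and contact force between the fingers and buffer below 0.01 N) or (linear speed of bit_holder above 0.65 m/s and contact force between the fingers and bit_holder below 0.01 N)).
It also fails if it takes over 104 s, if anything falls off the work surface, if the arm or the gripper's body presses on something with over 40 N, if the wrist force passes 120 N, or if a joint passes its speed limit or range.

## Robot

A 7-joint arm with a two-finger parallel gripper is mounted at the origin on the work surface. World frame = base frame: x ahead of the robot, y to its left, z up, the work surface at z = 0. Lengths are in m, angles in degrees, forces in N, time in s.
With the tool pointing down it reaches from about 0.35 to 0.9 m from the base axis. Payload 8.1 kg.
Tool frame: the origin (TCP) lies at the very end of the fingers, on their centre line; the grasp point (between the pads) lies 19 mm behind it; z points along the fingers, y is the line along which they close (so a half turn about z gives the same grasp; the last joint's range is limited). The gripper opens to 92 mm and grips with 3 to 60 N. Pads are 19 mm wide; open, the fingers measure 130 mm over their backs; the gripper's body (75 mm by 190 mm) begins 47 mm behind the grasp point.
Start: joints at [-75.894, 24.895, 1.432, 90.138, -0.665, 64.973, -4.303], TCP at [0.214, 0.587, 0.227] pointing down, gripper open.
Joint ranges: [-149.89, 149.89], [-25.12, 119.58], [-72.63, 75.52], [4.76, 147.25], [-75.54, 255.54], [6.69, 114.76], [-157.13, 157.13]. Speed limits (degrees/s): [127.2, 127.2, 172.46, 172.46, 180, 180, 180].

## Interface

Orientations are given as [roll, pitch, yaw] about the fixed x, y, z axes, in that order (R = Rz(yaw) Ry(pitch) Rx(roll)).
In Python, from workcell import env gives the robot as it stands.
- The arm moves only by the tool arm_command, never from a script. Its argument "series" is a list of rows, each an object with "angular": the turn, a rotation vector about the tool's x, y, z in rad, a list of three; "delta_pos": the shift along the tool's x, y, z in mm, a list of three; "grip": the finger opening in mm, from 0 to 91.8. In form: [{"angular": [ax, ay, az], "delta_pos": [tx, ty, tz], "grip": grip}, ...]. A call has 1 to 20 rows; each row is the pose to reach, as a shift and turn from the pose commanded when the call began, along the tool's axes at that moment; what a row does not reach only later rows make up. A row lasts 1/12 s, in which the tool goes at most 41.7 mm and 7.16 degrees, less where a joint would pass 70% of its speed; a pose out of reach is approached as far as the arm can. A call with a gripper value outside its range is refused whole. The fingers move at their own pace and stop on an object; "force" is the grip in N (left out, the last holds). Time passes only in rows, so rows that repeat a pose let the fingers close. It gives the time, the measured TCP pose, the force, the opening and the grip force at its end, in the units of the state.
- env.get_obs(): the state, without advancing time (a new reading comes with each control period).
- env.grab_frame(name): name is "scene" or "top"; returns the picture (400x640x3 uint8, red, green, blue); there is no depth.
- env.camera_model(name): a dict with "mtx" (3x3 intrinsics, pixels), "k1" (the pictures are not rectified: a ray, as slopes to the right and down, at radius r is drawn at 1 + k1 r^2 times it, then the intrinsics apply), "xyz" and "rotation" of the camera in the world. Camera axes: x right, y down, z forward; pixel columns grow to the right and rows downward; lengths in m; the calibration is good to about 2 mm. A picture is of the moment at which its call begins. camera_model takes no time and is no camera call.
- env.sign_off(): hands the job in; it is judged then, once.
The state is a dict: "clock": time; "qpos": joint angles; "joint_vel": joint speeds; "effort": joint torques, N m; "tool_pos": TCP position; "eef_rot": TCP orientation; "wrist_force": force on the tool from outside, world axes, zero at the start; "torque": the same for the moment, N m; "gripper_width": opening from 0.0 (shut) to 1.0 (fully open); "finger_force": force on a finger pad.
Only numpy, scipy, OpenCV 4.12 (cv2) and the standard library are available. Lean on these libraries where they do the work, as an engineer would, in place of code of your own. Each camera call takes 0.05 s, during which the arm holds its last target. There are 200 camera calls.

## Working session

There is one attempt and no reset: what is moved stays moved. The work goes in short steps, Python scripts to look and compute and a tool call to move; the robot and the scene stay as the last step left them, time stands still between calls to the robot, and variables do not carry over. Pictures are saved under pics/ and viewed, at most 14 in all, crops included, and the job is handed in when it is done.

Besides the shell and the picture viewer there is one more tool, called after "Emit:" as name(argument=value, ...), one argument or row to a line, values as JSON. arm_command: Moves the arm, as the interface text tells. Its arguments: {"type":"object","properties":{"series":{"type":"array"},"force":{"type":"number"}},"required":["series"]}

```bash
ls; mkdir -p pics; python3 - <<'E'
from workcell import env
import cv2
for n in ("scene","top"):
    cv2.imwrite(f"pics/{n}0.png",env.grab_frame(n)[:,:,::-1]); print(env.camera_model(n))
print(env.get_obs())
E
```

```text
pics
{'mtx': array([[372.60847269,   0.        , 318.30166801],
       [  0.        , 372.60847269, 197.32192197],
       [  0.        ,   0.        ,   1.        ]]), 'k1': 0.00586316733966086, 'xyz': array([1.27776824, 0.03489282, 0.65463173]), 'rotation': array([-132.58256229,    1.10465948,   89.87033638])}
{'mtx': array([[463.46249178,   0.        , 318.16743601],
       [  0.        , 463.46249178, 203.57932034],
       [  0.        ,   0.        ,   1.        ]]), 'k1': -0.12954979535418346, 'xyz': array([0.44819293, 0.00793659, 1.45329919]), 'rotation': array([-172.44078199,    0.2326221 ,  -88.59258039])}
{'clock': 0.1, 'qpos': array([-75.89393433,  24.93193015,   1.43133074,  90.1836323 ,
        -0.664036  ,  64.97412507,  -4.30253701]), 'joint_vel': array([-0.03964972, -0.00893424, -0.03974297, -0.2375864 ,  0.07038484,
        0.04254909, -0.02111206]), 'effort': array([ 3.03145520e-03, -6.69121385e+01,  9.87894014e-01, -3.15147114e+01,
       -6.05304586e-02,  3.73167882e-02,  8.63103833e-05]), 'tool_pos': array([0.21350482, 0.58691075, 0.22603102]), 'eef_rot': array([-1.79919016e+02,  8.11961396e-03,  1.60011640e+02]), 'wrist_force': array([-0.89300907, -0.35548238, -0.15791151]), 'torque': array([ 0.03288041, -0.0191937 ,  0.04840023]), 'finger_force': 0.0, 'gripper_width': 0.9982956358896895}
```

View pics/top0.png

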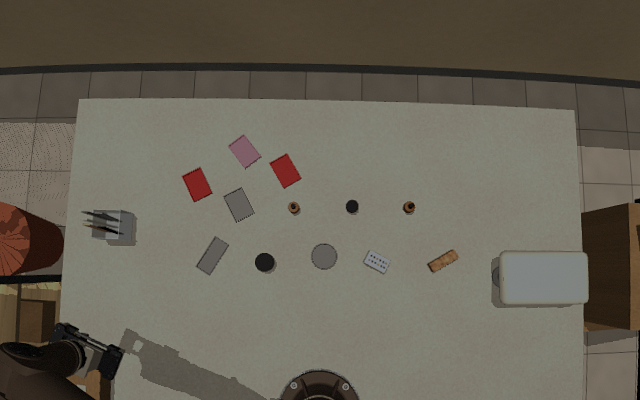

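View pics/scene0.png

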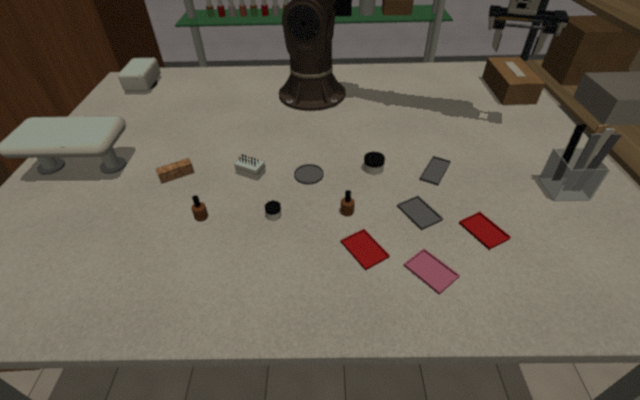

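The candidates for the wide tray in the top view are the grey one at (239,205), red ones at (197,184) and (286,170), and a pink one at (244,151). Only the grey one fits: it is grey and wider than the long tray at (212,255). I'll confirm it in a crop while measuring.

```bash
cat > h.py <<'E'
from workcell import env
import numpy as np, cv2
from scipy.spatial.transform import Rotation as Ro
def ray(cam,uv):
    m=env.camera_model(cam); K=m["mtx"]; p=(np.atleast_2d(uv)-K[:2,2])/[K[0,0],K[1,1]]
    q=p.copy()
    for _ in range(20): q=p/(1+m["k1"]*(q**2).sum(1,keepdims=True))
    d=np.c_[q,np.ones(len(q))]@Ro.from_euler("xyz",m["rotation"],degrees=True).as_matrix().T
    return np.array(m["xyz"]),d
def onz(cam,uv,z):
    o,d=ray(cam,uv); return (o+d*((z-o[2])/d[:,2])[:,None])[:,:2]
def rect(cam,mask,near,z):
    "largest-close blob near pixel: centre, sizes, yaw of long side on plane z"
    cs,_=cv2.findContours(mask.astype(np.uint8),cv2.RETR_EXTERNAL,cv2.CHAIN_APPROX_NONE)
    cs=[c for c in cs if cv2.contourArea(c)>12]
    c=min(cs,key=lambda c:np.hypot(*(c[:,0].mean(0)-near)))
    m=np.zeros(mask.shape,np.uint8); cv2.drawContours(m,[c],-1,1,-1)
    px=np.argwhere(m)[:,::-1].astype(float)
    w=onz(cam,px,z)*1000
    (cx,cy),(a,b),t=cv2.minAreaRect(w.astype(np.float32))
    if a<b:a,b,t=b,a,t+90
    return len(px),px.mean(0).round(1),w.mean(0).round(1),(round(cx,1),round(cy,1)),(round(a),round(b)),round((t+90)%180-90,1)
E
python3 - <<'E'
from h import *
im=cv2.imread("pics/top0.png"); c=im[130:290,180:470]
cv2.imwrite("pics/crop0.png",cv2.resize(c,None,fx=2.75,fy=2.75,interpolation=cv2.INTER_CUBIC))
hsv=cv2.cvtColor(im,cv2.COLOR_BGR2HSV); v=hsv[...,2]; s=hsv[...,1]
for n,p in dict(long=(212,255),wide=(239,205),dish=(324,256),lp=(264,262),sp=(352,207),bh=(376,261),buf=(443,261),bg=(330,220)).items(): print(n,hsv[p[1]-1:p[1]+2:2,p[0]-1:p[0]+2:2].tolist())
bg=int(np.median(v[180:280,180:470]));print(bg)
dk=v<45
for n,p,z in [("lp",(264,262),.036),("sp",(352,207),.03),("b1",(294,207),.06),("b2",(409,207),.06)]: print(n,rect("top",dk,p,z))
g=(v<bg-30)&(s<60)
for n,p in [("long",(212,255)),("wide",(239,205)),("dish",(324,256))]: print(n,rect("top",g,p,.006))
print("buf",rect("top",(s>90)&(v>60),(443,261),.018))
print("bh",rect("top",v>bg+20,(376,261),.03))
print(onz("top",[(376,261)],.03))
E
```

```text
long [[[20, 24, 97], [19, 21, 96]], [[17, 24, 96], [20, 24, 96]]]
wide [[[17, 23, 99], [18, 26, 99]], [[17, 23, 99], [15, 26, 99]]]
dish [[[20, 24, 97], [15, 26, 97]], [[23, 21, 96], [15, 21, 97]]]
lp [[[0, 18, 28], [23, 35, 29]], [[170, 26, 29], [0, 26, 29]]]
sp [[[0, 19, 27], [15, 20, 25]], [[158, 38, 27], [165, 21, 24]]]
bh [[[103, 16, 141], [105, 18, 141]], [[90, 4, 63], [109, 14, 141]]]
buf [[[15, 129, 123], [18, 120, 127]], [[14, 129, 113], [15, 129, 123]]]
bg [[[30, 25, 131], [28, 28, 128]], [[28, 28, 129], [23, 31, 130]]]
129
lp (270, array([264.3, 261.8]), array([453.3, 178.1]), (454.1, 179.0), (55, 52), -88.3)
sp (123, array([351.6, 206.1]), array([631.5, -85.4]), (631.8, -85.0), (38, 34), 1.0)
b1 (123, array([351.6, 206.1]), array([627.6, -83.4]), (628.0, -83.1), (37, 33), 1.0)
b2 (25, array([410.6, 205.5]), array([ 633.8, -263.2]), (633.8, -263.0), (18, 13), -44.4)
long (617, array([212. , 255.4]), array([468.4, 347.1]), (468.5, 347.0), (114, 54), -30.9)
wide (221, array([237.1, 203.4]), array([634.7, 275. ]), (630.9, 269.8), (95, 66), 28.3)
dish (537, array([323.6, 256.1]), array([475.7,  -2.3]), (476.2, -2.1), (81, 78), 1.4)
buf (300, array([443.2, 260.3]), array([ 470.1, -374.4]), (470.2, -374.6), (94, 31), -60.1)Traceback (most recent call last):
  File "<stdin>", line 12, in <module>
  File "h.py", line 16, in rect
    c=min(cs,key=lambda c:np.hypot(*(c[:,0].mean(0)-near)))
ValueError: min() iterable argument is empty
```

View pics/crop0.png

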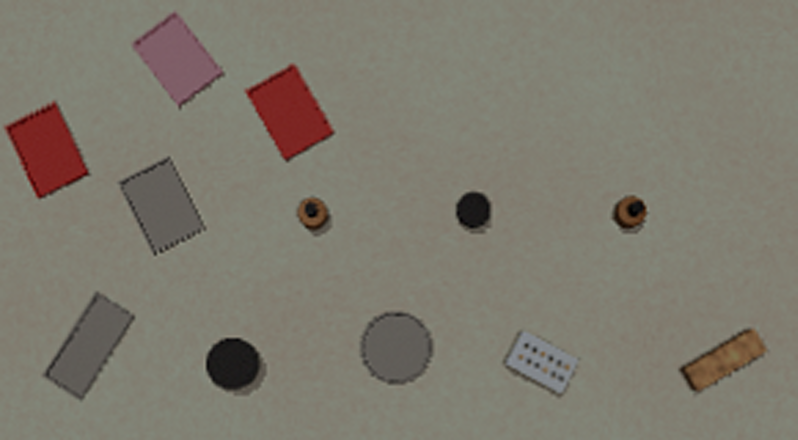

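The crop shows the grey wide tray at crop (163,206), which is top pixel (239,205). The pink and red look-alikes are clearly different. Next I'll measure the bit holder and plan the first move.

```bash
cat >> h.py <<'E'
def go(*tg):
    "print deltas (tool mm, rad) from the present pose to targets x,y,z mm, yaw deg (tool down)"
    o=env.get_obs(); R0=Ro.from_euler("xyz",o["eef_rot"],degrees=True); p=np.array(o["tool_pos"])*1000
    print("now",o["clock"],p.round(1),np.round(o["eef_rot"],1),"w",round(o["gripper_width"]*91.8,1),"q7",round(o["qpos"][6]))
    y0=o["eef_rot"][2]
    for x,y,z,yaw in tg:
        yaw=y0+(yaw-y0+90)%180-90
        R=Ro.from_euler("xyz",[180,0,yaw],degrees=True)
        print((x,y,z,round(yaw,1)),"d",R0.inv().apply(np.array([x,y,z])-p).round(1).tolist(),"a",(R0.inv()*R).as_rotvec().round(3).tolist())
E
python3 - <<'E'
from h import *
im=cv2.imread("pics/top0.png").astype(int)
m=(im[...,0]-im[...,2]>-8)&(im.max(2)>75)
m=cv2.morphologyEx(m.astype(np.uint8),cv2.MORPH_CLOSE,np.ones((3,3)))
print(rect("top",m,(376,261),.019))
go((453,179,150,160),(453,179,14,160))
E
```

```text
(338, array([376.8, 261.2]), array([ 463.6, -166.6]), (463.7, -166.2), (73, 44), 63.9)
now 0.1 [213.5 586.9 226. ] [-179.9    0.   160. ] w 91.6 q7 -4
(453, 179, 150, np.float64(160.0)) d [-364.5, -301.4, 76.5] a [-0.001, 0.0, 0.0]
(453, 179, 14, np.float64(160.0)) d [-364.5, -301.2, 212.5] a [-0.001, 0.0, 0.0]
```

Emit:
arm_command(
  series=[
    {"angular": [0,0,0],"delta_pos": [-364,-301,76],"grip": 91},
    {"angular": [0,0,0],"delta_pos": [-364,-301,76],"grip": 91},
    {"angular": [0,0,0],"delta_pos": [-364,-301,76],"grip": 91},
    {"angular": [0,0,0],"delta_pos": [-364,-301,76],"grip": 91},
    {"angular": [0,0,0],"delta_pos": [-364,-301,76],"grip": 91},
    {"angular": [0,0,0],"delta_pos": [-364,-301,76],"grip": 91},
    {"angular": [0,0,0],"delta_pos": [-364,-301,76],"grip": 91},
    {"angular": [0,0,0],"delta_pos": [-364,-301,76],"grip": 91},
    {"angular": [0,0,0],"delta_pos": [-364,-301,76],"grip": 91},
    {"angular": [0,0,0],"delta_pos": [-364,-301,76],"grip": 91},
    {"angular": [0,0,0],"delta_pos": [-364,-301,76],"grip": 91},
    {"angular": [0,0,0],"delta_pos": [-364,-301,76],"grip": 91},
    {"angular": [0,0,0],"delta_pos": [-364,-301,76],"grip": 91},
    {"angular": [0,0,0],"delta_pos": [-364,-301,76],"grip": 91},
    {"angular": [0,0,0],"delta_pos": [-364,-301,76],"grip": 91},
    {"angular": [0,0,0],"delta_pos": [-364,-301,76],"grip": 91},
  ],
  force=20,
)

```text
clock: 1.43
tool_pos: [0.4522, 0.1815, 0.1508]
eef_rot: [180.0, -0.0, 160.1]
wrist_force: [0.1, 0.6, -0.5]
gripper_width: 0.99
finger_force: 0.0
```

```bash
python3 - <<'E'
from h import *
cv2.imwrite("pics/s1.png",env.grab_frame("scene")[60:260,120:520,::-1].repeat(2,0).repeat(2,1))
go((453,179,14,160),(453,179,150,160),(476,-2,150,160))
E
```

```text
now 1.4833 [452.2 181.5 150.8] [180.   -0.  160.2] w 90.9 q7 46
(453, 179, 14, np.float64(160.0)) d [-1.7, -2.2, 136.8] a [0.0, -0.0, 0.003]
(453, 179, 150, np.float64(160.0)) d [-1.6, -2.1, 0.8] a [0.0, -0.0, 0.003]
(476, -2, 150, np.float64(160.0)) d [-84.7, -164.6, 0.7] a [0.0, -0.0, 0.003]
```

View pics/s1.png

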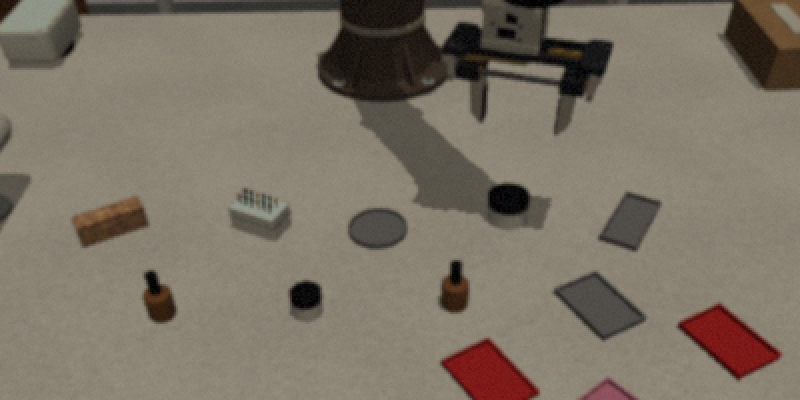

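The picture shows the open gripper above the large pot (crop pixel 508,200), and everything else is untouched. I'll descend and grip.

Emit:
arm_command(
  series=[
    {"angular": [0,0,0],"delta_pos": [0,0,35],"grip": 91},
    {"angular": [0,0,0],"delta_pos": [0,0,70],"grip": 91},
    {"angular": [0,0,0],"delta_pos": [0,0,100],"grip": 91},
    {"angular": [0,0,0],"delta_pos": [0,0,120],"grip": 91},
    {"angular": [0,0,0],"delta_pos": [0,0,131],"grip": 91},
    {"angular": [0,0,0],"delta_pos": [0,0,136],"grip": 91},
    {"angular": [0,0,0],"delta_pos": [0,0,136],"grip": 91},
    {"angular": [0,0,0],"delta_pos": [0,0,136],"grip": 91},
    {"angular": [0,0,0],"delta_pos": [0,0,136],"grip": 70},
    {"angular": [0,0,0],"delta_pos": [0,0,136],"grip": 60},
    {"angular": [0,0,0],"delta_pos": [0,0,136],"grip": 50},
    {"angular": [0,0,0],"delta_pos": [0,0,136],"grip": 50},
    {"angular": [0,0,0],"delta_pos": [0,0,136],"grip": 50},
    {"angular": [0,0,0],"delta_pos": [0,0,136],"grip": 50},
    {"angular": [0,0,0],"delta_pos": [0,0,136],"grip": 50},
    {"angular": [0,0,0],"delta_pos": [0,0,136],"grip": 50},
  ],
  force=20,
)

```text
clock: 2.82
tool_pos: [0.4528, 0.18, 0.0149]
eef_rot: [180.0, 0.0, 160.0]
wrist_force: [-0.7, -1.1, 5.6]
gripper_width: 0.626
finger_force: 20.0
```

```bash
python3 - <<'E'
from h import *
go((453,179,80,160),(476,-2,80,160))
E
```

```text
now 2.8167 [452.8 180.   14.9] [180.   0. 160.] w 57.4 q7 49
(453, 179, 80, np.float64(160.0)) d [-0.5, -0.9, -65.1] a [0.0, 0.0, 0.0]
(476, -2, 80, np.float64(160.0)) d [-84.0, -163.1, -65.1] a [0.0, 0.0, 0.0]
```

Emit:
arm_command(
  series=[
    {"angular": [0,0,0],"delta_pos": [0,0,-10],"grip": 50},
    {"angular": [0,0,0],"delta_pos": [0,0,-30],"grip": 50},
    {"angular": [0,0,0],"delta_pos": [0,0,-50],"grip": 50},
    {"angular": [0,0,0],"delta_pos": [-8,-16,-60],"grip": 50},
    {"angular": [0,0,0],"delta_pos": [-20,-39,-60],"grip": 50},
    {"angular": [0,0,0],"delta_pos": [-34,-65,-60],"grip": 50},
    {"angular": [0,0,0],"delta_pos": [-48,-92,-60],"grip": 50},
    {"angular": [0,0,0],"delta_pos": [-62,-119,-60],"grip": 50},
    {"angular": [0,0,0],"delta_pos": [-74,-143,-60],"grip": 50},
    {"angular": [0,0,0],"delta_pos": [-81,-157,-60],"grip": 50},
    {"angular": [0,0,0],"delta_pos": [-84,-163,-60],"grip": 50},
    {"angular": [0,0,0],"delta_pos": [-84,-163,-50],"grip": 50},
    {"angular": [0,0,0],"delta_pos": [-84,-163,-35],"grip": 50},
    {"angular": [0,0,0],"delta_pos": [-84,-163,-25],"grip": 50},
    {"angular": [0,0,0],"delta_pos": [-84,-163,-20],"grip": 50},
    {"angular": [0,0,0],"delta_pos": [-84,-163,-20],"grip": 50},
    {"angular": [0,0,0],"delta_pos": [-84,-163,-20],"grip": 50},
  ],
)

```text
clock: 4.23
tool_pos: [0.4757, -0.0011, 0.0344]
eef_rot: [-180.0, -0.1, 160.1]
wrist_force: [-0.4, -0.4, -1.0]
gripper_width: 0.627
finger_force: 20.0
```

```bash
python3 - <<'E'
from h import *
cv2.imwrite("pics/s2.png",cv2.resize(env.grab_frame("scene")[100:220,240:400,::-1],None,fx=4,fy=4,interpolation=cv2.INTER_CUBIC))
go((476,-2,18,160))
E
```

```text
now 4.2833 [476.1  -1.2  34.8] [180.   -0.  160.1] w 57.3 q7 71
(476, -2, 18, np.float64(160.0)) d [-0.2, -0.8, 16.8] a [0.0, -0.0, 0.001]
```

View pics/s2.png

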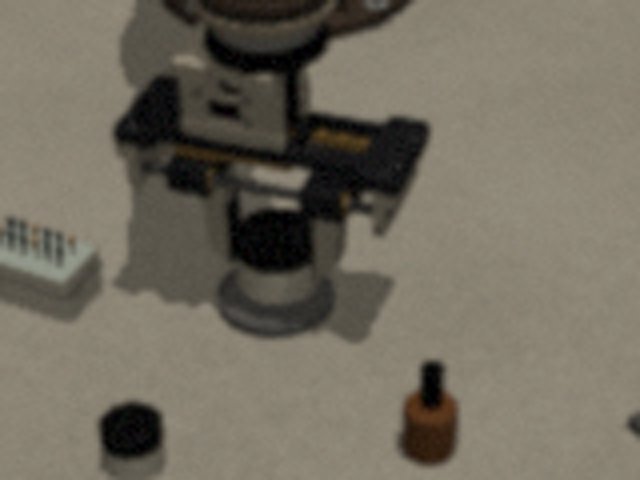

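The pot hangs centred over the dish (crop pixel 275,290). I'll lower it, release and rise.

Emit:
arm_command(
  series=[
    {"angular": [0,0,0],"delta_pos": [0,0,6],"grip": 50},
    {"angular": [0,0,0],"delta_pos": [0,0,11],"grip": 50},
    {"angular": [0,0,0],"delta_pos": [0,0,14],"grip": 50},
    {"angular": [0,0,0],"delta_pos": [0,0,16],"grip": 50},
    {"angular": [0,0,0],"delta_pos": [0,0,17],"grip": 50},
    {"angular": [0,0,0],"delta_pos": [0,0,17],"grip": 50},
    {"angular": [0,0,0],"delta_pos": [0,0,17],"grip": 50},
    {"angular": [0,0,0],"delta_pos": [0,0,17],"grip": 50},
  ],
)

```text
clock: 4.95
tool_pos: [0.4758, -0.0018, 0.018]
eef_rot: [180.0, -0.0, 160.0]
wrist_force: [-2.0, -0.2, 6.2]
gripper_width: 0.625
finger_force: 20.0
```

```bash
python3 - <<'E'
from h import *
go((476,-2,150,160),(632,-85,150,90),(632,-85,150,160))
E
```

```text
now 4.95 [475.8  -1.8  18. ] [180.  -0. 160.] w 57.3 q7 72
(476, -2, 150, np.float64(160.0)) d [-0.2, -0.1, -132.0] a [0.0, -0.0, 0.0]
(632, -85, 150, np.float64(90.0)) d [-175.2, -24.7, -132.1] a [-0.0, -0.0, 1.222]
(632, -85, 150, np.float64(160.0)) d [-175.2, -24.7, -132.1] a [0.0, -0.0, 0.0]
```

Emit:
arm_command(
  series=[
    {"angular": [0,0,0],"delta_pos": [0,0,0],"grip": 65},
    {"angular": [0,0,0],"delta_pos": [0,0,0],"grip": 80},
    {"angular": [0,0,0],"delta_pos": [0,0,0],"grip": 91},
    {"angular": [0,0,0],"delta_pos": [0,0,0],"grip": 91},
    {"angular": [0,0,0],"delta_pos": [0,0,0],"grip": 91},
    {"angular": [0,0,0],"delta_pos": [0,0,-20],"grip": 91},
    {"angular": [0,0,0],"delta_pos": [0,0,-50],"grip": 91},
    {"angular": [0,0,0],"delta_pos": [0,0,-90],"grip": 91},
    {"angular": [0,0,0],"delta_pos": [0,0,-120],"grip": 91},
    {"angular": [0,0,0],"delta_pos": [-35,-5,-132],"grip": 91},
    {"angular": [0,0,0],"delta_pos": [-70,-10,-132],"grip": 91},
    {"angular": [0,0,0],"delta_pos": [-105,-15,-132],"grip": 91},
    {"angular": [0,0,0],"delta_pos": [-140,-20,-132],"grip": 91},
    {"angular": [0,0,0],"delta_pos": [-165,-23,-132],"grip": 91},
    {"angular": [0,0,0],"delta_pos": [-175,-25,-132],"grip": 91},
    {"angular": [0,0,0],"delta_pos": [-175,-25,-132],"grip": 91},
    {"angular": [0,0,0],"delta_pos": [-175,-25,-132],"grip": 91},
    {"angular": [0,0,0],"delta_pos": [-175,-25,-132],"grip": 91},
  ],
)

```text
clock: 6.45
tool_pos: [0.6306, -0.0841, 0.1494]
eef_rot: [180.0, -0.1, 160.0]
wrist_force: [0.0, -0.3, 0.3]
gripper_width: 0.99
finger_force: 0.0
```

```bash
python3 - <<'E'
from h import *
im=env.grab_frame("top")[:,:,::-1]; cv2.imwrite("pics/t3.png",im)
hsv=cv2.cvtColor(np.ascontiguousarray(im),cv2.COLOR_BGR2HSV)
print("lp",rect("top",hsv[...,2]<45,(324,255),.039))
cv2.imwrite("pics/s3.png",cv2.resize(env.grab_frame("scene")[100:250,200:400,::-1],None,fx=4,fy=4,interpolation=cv2.INTER_CUBIC))
go((632,-85,10,160))
E
```

```text
lp (3760, array([346. , 274.5]), array([422.6, -71.6]), (405.2, -67.2), (748, 242), -8.6)
now 6.55 [630.9 -84.  149.8] [180.   -0.  160.1] w 91.2 q7 80
(632, -85, 10, np.float64(160.0)) d [-1.5, -0.6, 139.8] a [0.0, -0.001, 0.001]
```

View pics/s3.png

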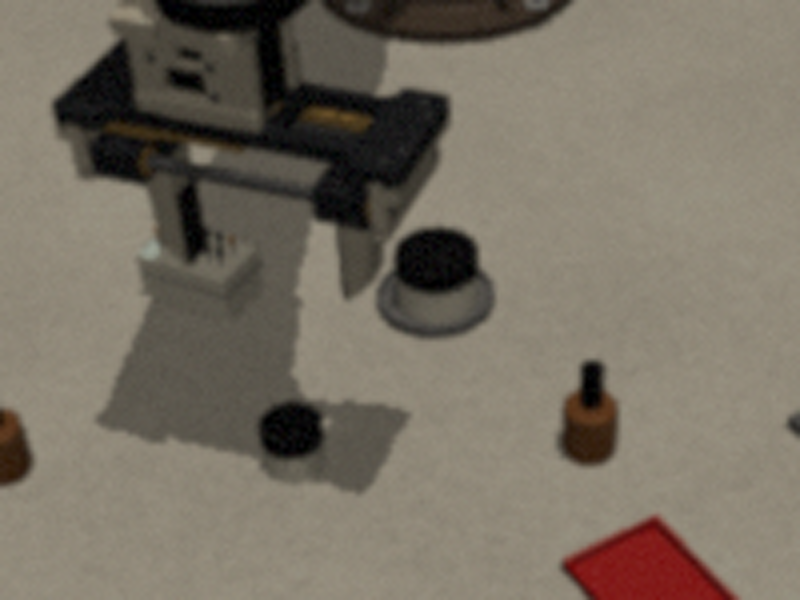

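The large pot stands flat and centred in the dish (crop 435,280), and the small pot is below the gripper. I'll descend and grip.

Emit:
arm_command(
  series=[
    {"angular": [0,0,0],"delta_pos": [0,0,35],"grip": 91},
    {"angular": [0,0,0],"delta_pos": [0,0,70],"grip": 91},
    {"angular": [0,0,0],"delta_pos": [0,0,100],"grip": 91},
    {"angular": [0,0,0],"delta_pos": [0,0,123],"grip": 91},
    {"angular": [0,0,0],"delta_pos": [0,0,135],"grip": 91},
    {"angular": [0,0,0],"delta_pos": [0,0,139],"grip": 91},
    {"angular": [0,0,0],"delta_pos": [0,0,139],"grip": 91},
    {"angular": [0,0,0],"delta_pos": [0,0,139],"grip": 80},
    {"angular": [0,0,0],"delta_pos": [0,0,139],"grip": 65},
    {"angular": [0,0,0],"delta_pos": [0,0,139],"grip": 50},
    {"angular": [0,0,0],"delta_pos": [0,0,139],"grip": 40},
    {"angular": [0,0,0],"delta_pos": [0,0,139],"grip": 32},
    {"angular": [0,0,0],"delta_pos": [0,0,139],"grip": 32},
    {"angular": [0,0,0],"delta_pos": [0,0,139],"grip": 32},
    {"angular": [0,0,0],"delta_pos": [0,0,139],"grip": 32},
    {"angular": [0,0,0],"delta_pos": [0,0,139],"grip": 32},
    {"angular": [0,0,0],"delta_pos": [0,0,139],"grip": 32},
  ],
  force=15,
)

```text
clock: 7.97
tool_pos: [0.6319, -0.0852, 0.0107]
eef_rot: [-180.0, -0.0, 160.0]
wrist_force: [-0.7, -0.5, 1.4]
gripper_width: 0.427
finger_force: 15.0
```

```bash
python3 - <<'E'
from h import *
go((476,-2,100,160))
E
```

```text
now 7.9667 [631.9 -85.2  10.7] [-180.   -0.  160.] w 39.2 q7 82
(476, -2, 100, np.float64(160.0)) d [175.0, 24.9, -89.3] a [-0.0, -0.0, 0.0]
```

Emit:
arm_command(
  series=[
    {"angular": [0,0,0],"delta_pos": [0,0,-10],"grip": 32},
    {"angular": [0,0,0],"delta_pos": [0,0,-30],"grip": 32},
    {"angular": [0,0,0],"delta_pos": [0,0,-55],"grip": 32},
    {"angular": [0,0,0],"delta_pos": [0,0,-78],"grip": 32},
    {"angular": [0,0,0],"delta_pos": [10,2,-88],"grip": 32},
    {"angular": [0,0,0],"delta_pos": [30,4,-90],"grip": 32},
    {"angular": [0,0,0],"delta_pos": [56,8,-90],"grip": 32},
    {"angular": [0,0,0],"delta_pos": [84,12,-90],"grip": 32},
    {"angular": [0,0,0],"delta_pos": [112,16,-90],"grip": 32},
    {"angular": [0,0,0],"delta_pos": [140,20,-90],"grip": 32},
    {"angular": [0,0,0],"delta_pos": [160,23,-90],"grip": 32},
    {"angular": [0,0,0],"delta_pos": [171,24,-90],"grip": 32},
    {"angular": [0,0,0],"delta_pos": [175,25,-85],"grip": 32},
    {"angular": [0,0,0],"delta_pos": [175,25,-74],"grip": 32},
    {"angular": [0,0,0],"delta_pos": [175,25,-64],"grip": 32},
    {"angular": [0,0,0],"delta_pos": [175,25,-60],"grip": 32},
    {"angular": [0,0,0],"delta_pos": [175,25,-60],"grip": 32},
    {"angular": [0,0,0],"delta_pos": [175,25,-60],"grip": 32},
  ],
)

```text
clock: 9.47
tool_pos: [0.4763, -0.0023, 0.0703]
eef_rot: [-180.0, -0.0, 160.0]
wrist_force: [0.7, -0.3, -0.9]
gripper_width: 0.429
finger_force: 15.0
```

```bash
python3 - <<'E'
from h import *
cv2.imwrite("pics/s4.png",cv2.resize(env.grab_frame("scene")[100:220,240:400,::-1],None,fx=4,fy=4,interpolation=cv2.INTER_CUBIC))
go((476,-2,53.7,160))
E
```

```text
now 9.5167 [476.4  -2.2  70.6] [-180.   -0.  160.] w 39.5 q7 71
(476, -2, 53.7, np.float64(160.0)) d [0.5, 0.0, 16.9] a [-0.0, -0.0, -0.0]
```

View pics/s4.png

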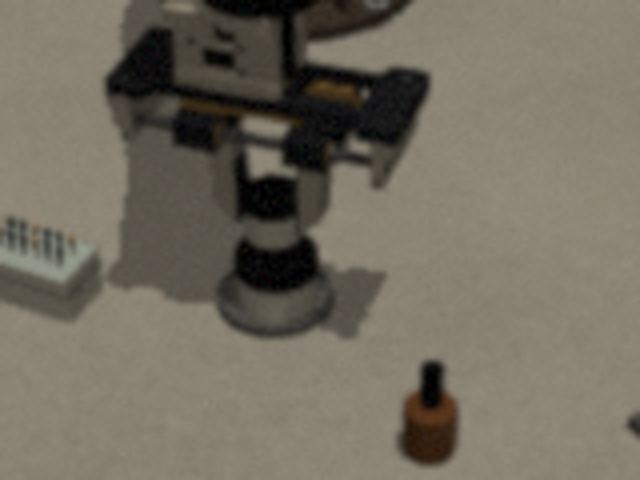

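The small pot hangs over the large lid, centred to within a few pixels (x about 270 against 276). I'll lower it 17 mm.

Emit:
arm_command(
  series=[
    {"angular": [0,0,0],"delta_pos": [0,0,6],"grip": 32},
    {"angular": [0,0,0],"delta_pos": [0,0,11],"grip": 32},
    {"angular": [0,0,0],"delta_pos": [0,0,14],"grip": 32},
    {"angular": [0,0,0],"delta_pos": [0,0,16],"grip": 32},
    {"angular": [0,0,0],"delta_pos": [0,0,17],"grip": 32},
    {"angular": [0,0,0],"delta_pos": [0,0,17],"grip": 32},
    {"angular": [0,0,0],"delta_pos": [0,0,17],"grip": 32},
    {"angular": [0,0,0],"delta_pos": [0,0,17],"grip": 32},
  ],
)

```text
clock: 10.18
tool_pos: [0.4761, -0.0018, 0.0537]
eef_rot: [180.0, 0.0, 160.0]
wrist_force: [0.4, -0.2, -0.8]
gripper_width: 0.433
finger_force: 15.0
```

```bash
python3 - <<'E'
from h import *
go((464,-166,154,63.9),(476,-2,154,160))
E
```

```text
now 10.1833 [476.1  -1.8  53.7] [180.   0. 160.] w 39.7 q7 72
(464, -166, 154, np.float64(243.9)) d [-44.8, -158.4, -100.3] a [-0.0, 0.0, -1.464]
(476, -2, 154, np.float64(160.0)) d [0.0, -0.2, -100.3] a [0.0, 0.0, 0.0]
```

Emit:
arm_command(
  series=[
    {"angular": [0,0,0],"delta_pos": [0,0,0.5],"grip": 32},
    {"angular": [0,0,0],"delta_pos": [0,0,1],"grip": 32},
    {"angular": [0,0,0],"delta_pos": [0,0,1],"grip": 32},
    {"angular": [0,0,0],"delta_pos": [0,0,1],"grip": 32},
  ],
)

```text
clock: 10.52
tool_pos: [0.4763, -0.0018, 0.0536]
eef_rot: [180.0, 0.0, 160.0]
wrist_force: [-4.1, -0.1, 12.7]
gripper_width: 0.43
finger_force: 15.0
```

Emit:
arm_command(
  series=[
    {"angular": [0,0,0],"delta_pos": [0,0,-0.6],"grip": 32},
    {"angular": [0,0,0],"delta_pos": [0,0,-0.6],"grip": 42},
    {"angular": [0,0,0],"delta_pos": [0,0,-0.6],"grip": 50},
    {"angular": [0,0,0],"delta_pos": [0,0,-0.6],"grip": 65},
    {"angular": [0,0,0],"delta_pos": [0,0,-0.6],"grip": 80},
    {"angular": [0,0,0],"delta_pos": [0,0,-5],"grip": 91},
    {"angular": [0,0,0],"delta_pos": [0,0,-25],"grip": 91},
    {"angular": [0,0,0],"delta_pos": [0,0,-60],"grip": 91},
    {"angular": [0,0,0],"delta_pos": [0,0,-90],"grip": 91},
    {"angular": [0,0,0],"delta_pos": [0,0,-101],"grip": 91},
    {"angular": [0,0,0],"delta_pos": [0,0,-101],"grip": 91},
  ],
)

```text
clock: 11.43
tool_pos: [0.478, -0.0017, 0.1569]
eef_rot: [179.8, 0.3, 160.0]
wrist_force: [0.4, -0.2, 0.1]
gripper_width: 0.983
finger_force: 0.0
```

```bash
python3 - <<'E'
from h import *
go((464,-166,154,69.9),(464,-166,154,63.9))
E
```

```text
now 11.4333 [478.   -1.7 156.9] [179.8   0.3 160. ] w 90.2 q7 69
(464, -166, 154, np.float64(249.9)) d [-43.0, -159.2, 2.6] a [-0.002, 0.006, -1.569]
(464, -166, 154, np.float64(243.9)) d [-43.0, -159.2, 2.6] a [-0.001, 0.006, -1.464]
```

Emit:
arm_command(
  series=[
    {"angular": [0,0,0.12],"delta_pos": [-3,-12,0],"grip": 91},
    {"angular": [0,0,0.24],"delta_pos": [-6,-24,0],"grip": 91},
    {"angular": [0,0,0.36],"delta_pos": [-10,-36,0],"grip": 91},
    {"angular": [0,0,0.48],"delta_pos": [-13,-48,0],"grip": 91},
    {"angular": [0,0,0.6],"delta_pos": [-16,-60,0],"grip": 91},
    {"angular": [0,0,0.72],"delta_pos": [-20,-72,0],"grip": 91},
    {"angular": [0,0,0.84],"delta_pos": [-23,-84,0],"grip": 91},
    {"angular": [0,0,0.96],"delta_pos": [-26,-96,0],"grip": 91},
    {"angular": [0,0,1.08],"delta_pos": [-30,-108,0],"grip": 91},
    {"angular": [0,0,1.2],"delta_pos": [-33,-120,0],"grip": 91},
    {"angular": [0,0,1.32],"delta_pos": [-37,-132,0],"grip": 91},
    {"angular": [0,0,1.44],"delta_pos": [-40,-144,0],"grip": 91},
    {"angular": [0,0,1.56],"delta_pos": [-43,-154,0],"grip": 91},
    {"angular": [0,0,1.677],"delta_pos": [-45,-158,0],"grip": 91},
    {"angular": [0,0,1.677],"delta_pos": [-45,-158,0],"grip": 91},
    {"angular": [0,0,1.677],"delta_pos": [-45,-158,0],"grip": 91},
    {"angular": [0,0,1.677],"delta_pos": [-45,-158,0],"grip": 91},
    {"angular": [0,0,1.677],"delta_pos": [-45,-158,0],"grip": 91},
    {"angular": [0,0,1.677],"delta_pos": [-45,-158,0],"grip": 91},
  ],
)

```text
clock: 13.02
tool_pos: [0.4643, -0.1652, 0.1536]
eef_rot: [-180.0, -0.0, 64.1]
wrist_force: [-0.4, 0.4, 0.2]
gripper_width: 0.989
finger_force: 0.0
```

```bash
python3 - <<'E'
from h import *
cv2.imwrite("pics/s5.png",cv2.resize(env.grab_frame("scene")[80:230,150:350,::-1],None,fx=4,fy=4,interpolation=cv2.INTER_CUBIC))
go((464,-166,14,63.9))
E
```

```text
now 13.0667 [ 464.3 -165.3  153.7] [-180.   -0.   64.] w 91.0 q7 5
(464, -166, 14, np.float64(63.9)) d [-0.8, 0.1, 139.7] a [-0.0, -0.0, 0.002]
```

View pics/s5.png

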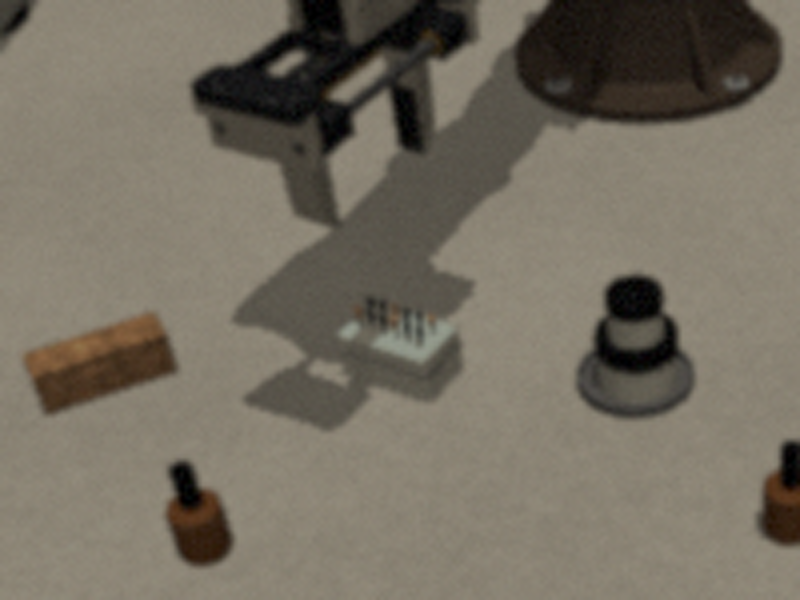

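The stack stands well (635,340), and the gripper is aligned with the bit holder (400,335). I'll descend and grip.

Emit:
arm_command(
  series=[
    {"angular": [0,0,0],"delta_pos": [0,0,35],"grip": 91},
    {"angular": [0,0,0],"delta_pos": [0,0,70],"grip": 91},
    {"angular": [0,0,0],"delta_pos": [0,0,100],"grip": 91},
    {"angular": [0,0,0],"delta_pos": [0,0,123],"grip": 91},
    {"angular": [0,0,0],"delta_pos": [0,0,135],"grip": 91},
    {"angular": [0,0,0],"delta_pos": [0,0,139],"grip": 91},
    {"angular": [0,0,0],"delta_pos": [0,0,139],"grip": 91},
    {"angular": [0,0,0],"delta_pos": [0,0,139],"grip": 80},
    {"angular": [0,0,0],"delta_pos": [0,0,139],"grip": 65},
    {"angular": [0,0,0],"delta_pos": [0,0,139],"grip": 50},
    {"angular": [0,0,0],"delta_pos": [0,0,139],"grip": 42},
    {"angular": [0,0,0],"delta_pos": [0,0,139],"grip": 36},
    {"angular": [0,0,0],"delta_pos": [0,0,139],"grip": 36},
    {"angular": [0,0,0],"delta_pos": [0,0,139],"grip": 36},
    {"angular": [0,0,0],"delta_pos": [0,0,139],"grip": 36},
    {"angular": [0,0,0],"delta_pos": [0,0,139],"grip": 36},
    {"angular": [0,0,0],"delta_pos": [0,0,139],"grip": 36},
  ],
  force=20,
)

```text
clock: 14.48
tool_pos: [0.4641, -0.1655, 0.0148]
eef_rot: [-180.0, -0.0, 63.9]
wrist_force: [-2.3, 1.2, 5.4]
gripper_width: 0.477
finger_force: 20.0
```

```bash
python3 - <<'E'
from h import *
go((464,-166,160,63.9),(631,270,160,28.3))
E
```

```text
now 14.4833 [ 464.1 -165.5   14.8] [-180.    -0.    63.9] w 43.8 q7 15
(464, -166, 160, np.float64(63.9)) d [-0.4, 0.1, -145.2] a [-0.0, -0.0, 0.0]
(631, 270, 160, np.float64(28.3)) d [464.6, -41.6, -145.1] a [-0.0, -0.0, 0.622]
```

Emit:
arm_command(
  series=[
    {"angular": [0,0,0],"delta_pos": [0,0,-10],"grip": 36},
    {"angular": [0,0,0],"delta_pos": [0,0,-32],"grip": 36},
    {"angular": [0,0,0],"delta_pos": [0,0,-60],"grip": 36},
    {"angular": [0,0,0],"delta_pos": [0,0,-90],"grip": 36},
    {"angular": [0,0,0.02],"delta_pos": [12,-1,-118],"grip": 36},
    {"angular": [0,0,0.06],"delta_pos": [32,-3,-137],"grip": 36},
    {"angular": [0,0,0.1],"delta_pos": [60,-5,-145],"grip": 36},
    {"angular": [0,0,0.15],"delta_pos": [92,-8,-145],"grip": 36},
    {"angular": [0,0,0.2],"delta_pos": [127,-11,-145],"grip": 36},
    {"angular": [0,0,0.25],"delta_pos": [163,-15,-145],"grip": 36},
    {"angular": [0,0,0.3],"delta_pos": [199,-18,-145],"grip": 36},
    {"angular": [0,0,0.35],"delta_pos": [235,-21,-145],"grip": 36},
    {"angular": [0,0,0.4],"delta_pos": [271,-24,-145],"grip": 36},
    {"angular": [0,0,0.45],"delta_pos": [307,-28,-145],"grip": 36},
    {"angular": [0,0,0.5],"delta_pos": [343,-31,-145],"grip": 36},
    {"angular": [0,0,0.55],"delta_pos": [379,-34,-145],"grip": 36},
    {"angular": [0,0,0.59],"delta_pos": [411,-37,-145],"grip": 36},
    {"angular": [0,0,0.61],"delta_pos": [438,-39,-145],"grip": 36},
    {"angular": [0,0,0.622],"delta_pos": [456,-41,-145],"grip": 36},
    {"angular": [0,0,0.622],"delta_pos": [465,-42,-145],"grip": 36},
  ],
)

```text
clock: 16.15
tool_pos: [0.6308, 0.2741, 0.1595]
eef_rot: [-180.0, 0.0, 28.5]
wrist_force: [-1.1, -0.1, -1.4]
gripper_width: 0.478
finger_force: 20.0
```

```bash
python3 - <<'E'
from h import *
go((631,270,40,28.3))
E
```

```text
now 16.15 [630.8 274.1 159.5] [-180.     0.    28.5] w 43.9 q7 -66
(631, 270, 40, np.float64(28.3)) d [-1.8, 3.7, 119.5] a [-0.0, 0.0, 0.003]
```

Emit:
arm_command(
  series=[
    {"angular": [0,0,0],"delta_pos": [0,0,10],"grip": 36},
    {"angular": [0,0,0],"delta_pos": [0,0,30],"grip": 36},
    {"angular": [0,0,0],"delta_pos": [0,0,58],"grip": 36},
    {"angular": [0,0,0],"delta_pos": [0,0,85],"grip": 36},
    {"angular": [0,0,0],"delta_pos": [0,0,108],"grip": 36},
    {"angular": [0,0,0],"delta_pos": [0,0,120],"grip": 36},
    {"angular": [0,0,0],"delta_pos": [0,0,124],"grip": 36},
    {"angular": [0,0,0],"delta_pos": [0,0,124],"grip": 36},
    {"angular": [0,0,0],"delta_pos": [0,0,124],"grip": 36},
  ],
)

```text
clock: 16.9
tool_pos: [0.6318, 0.2698, 0.037]
eef_rot: [180.0, -0.1, 28.2]
wrist_force: [0.7, 0.7, -1.5]
gripper_width: 0.479
finger_force: 20.0
```

```bash
python3 - <<'E'
from h import *
cv2.imwrite("pics/s6.png",cv2.resize(env.grab_frame("scene")[110:260,340:540,::-1],None,fx=4,fy=4,interpolation=cv2.INTER_CUBIC))
go((631,270,18,28.3))
E
```

```text
now 16.95 [632.  270.2  37.4] [ 1.80e+02 -1.00e-01  2.83e+01] w 43.7 q7 -62
(631, 270, 18, np.float64(28.3)) d [-1.1, -0.3, 19.4] a [0.0, -0.002, -0.001]
```

View pics/s6.png

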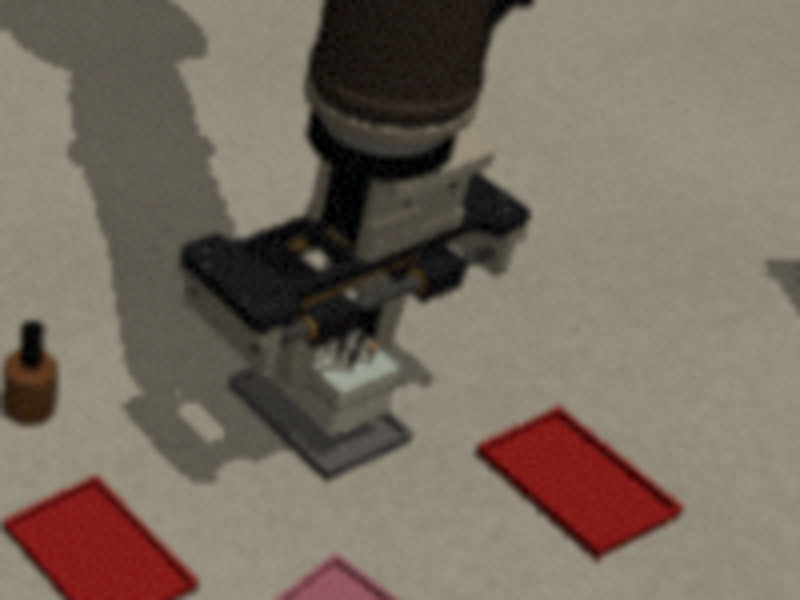

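The holder hangs aligned over the grey tray (330,420). I'll lower it slowly.

Emit:
arm_command(
  series=[
    {"angular": [0,0,0],"delta_pos": [0,0,6],"grip": 36},
    {"angular": [0,0,0],"delta_pos": [0,0,11],"grip": 36},
    {"angular": [0,0,0],"delta_pos": [0,0,15],"grip": 36},
    {"angular": [0,0,0],"delta_pos": [0,0,17],"grip": 36},
    {"angular": [0,0,0],"delta_pos": [0,0,18.5],"grip": 36},
    {"angular": [0,0,0],"delta_pos": [0,0,19],"grip": 36},
    {"angular": [0,0,0],"delta_pos": [0,0,19],"grip": 36},
    {"angular": [0,0,0],"delta_pos": [0,0,19],"grip": 36},
    {"angular": [0,0,0],"delta_pos": [0,0,19],"grip": 36},
  ],
)

```text
clock: 17.7
tool_pos: [0.6306, 0.2705, 0.0178]
eef_rot: [-179.9, 0.0, 28.3]
wrist_force: [-7.2, -1.0, 11.3]
gripper_width: 0.475
finger_force: 20.0
```

Emit:
arm_command(
  series=[
    {"angular": [0,0,0],"delta_pos": [0,0,-0.6],"grip": 36},
    {"angular": [0,0,0],"delta_pos": [0,0,-0.6],"grip": 46},
    {"angular": [0,0,0],"delta_pos": [0,0,-0.6],"grip": 55},
    {"angular": [0,0,0],"delta_pos": [0,0,-0.6],"grip": 70},
    {"angular": [0,0,0],"delta_pos": [0,0,-0.6],"grip": 85},
    {"angular": [0,0,0],"delta_pos": [0,0,-5],"grip": 91},
    {"angular": [0,0,0],"delta_pos": [0,0,-25],"grip": 91},
    {"angular": [0,0,0],"delta_pos": [0,0,-60],"grip": 91},
    {"angular": [0,0,0],"delta_pos": [0,0,-100],"grip": 91},
    {"angular": [0,0,0],"delta_pos": [0,0,-130],"grip": 91},
    {"angular": [0,0,0],"delta_pos": [0,0,-143],"grip": 91},
    {"angular": [0,0,0],"delta_pos": [0,0,-143],"grip": 91},
    {"angular": [0,0,0],"delta_pos": [0,0,-143],"grip": 91},
  ],
)

```text
clock: 18.78
tool_pos: [0.6311, 0.2706, 0.1601]
eef_rot: [-180.0, -0.1, 28.3]
wrist_force: [-0.2, -0.1, -0.4]
gripper_width: 0.987
finger_force: 0.0
```

```bash
python3 - <<'E'
from h import *
go((470,-374.5,160,119.9))
E
```

```text
now 18.7833 [631.1 270.6 160.1] [-1.80e+02 -1.00e-01  2.83e+01] w 90.6 q7 -66
(470, -374.5, 160, np.float64(-60.1)) d [-447.6, 491.7, -0.6] a [-0.001, -0.001, 1.543]
```

Emit:
arm_command(
  series=[
    {"angular": [0,0,-0.1],"delta_pos": [-25,27,0],"grip": 91},
    {"angular": [0,0,-0.2],"delta_pos": [-50,55,0],"grip": 91},
    {"angular": [0,0,-0.3],"delta_pos": [-75,82,0],"grip": 91},
    {"angular": [0,0,-0.4],"delta_pos": [-101,111,0],"grip": 91},
    {"angular": [0,0,-0.5],"delta_pos": [-127,140,0],"grip": 91},
    {"angular": [0,0,-0.6],"delta_pos": [-153,168,0],"grip": 91},
    {"angular": [0,0,-0.7],"delta_pos": [-180,198,0],"grip": 91},
    {"angular": [0,0,-0.8],"delta_pos": [-207,227,0],"grip": 91},
    {"angular": [0,0,-0.9],"delta_pos": [-234,257,0],"grip": 91},
    {"angular": [0,0,-1.0],"delta_pos": [-261,287,0],"grip": 91},
    {"angular": [0,0,-1.1],"delta_pos": [-288,316,0],"grip": 91},
    {"angular": [0,0,-1.2],"delta_pos": [-315,346,0],"grip": 91},
    {"angular": [0,0,-1.3],"delta_pos": [-342,376,0],"grip": 91},
    {"angular": [0,0,-1.4],"delta_pos": [-369,405,0],"grip": 91},
    {"angular": [0,0,-1.5],"delta_pos": [-395,434,0],"grip": 91},
    {"angular": [0,0,-1.599],"delta_pos": [-420,461,0],"grip": 91},
    {"angular": [0,0,-1.599],"delta_pos": [-440,483,0],"grip": 91},
    {"angular": [0,0,-1.599],"delta_pos": [-448,492,0],"grip": 91},
    {"angular": [0,0,-1.599],"delta_pos": [-448,492,0],"grip": 91},
    {"angular": [0,0,-1.599],"delta_pos": [-448,492,0],"grip": 91},
  ],
)

```text
clock: 20.45
tool_pos: [0.469, -0.3744, 0.1581]
eef_rot: [-180.0, -0.2, 119.8]
wrist_force: [0.2, 0.5, 0.5]
gripper_width: 0.994
finger_force: 0.0
```

Emit:
arm_command(
  series=[
    {"angular": [0,0,0],"delta_pos": [0,0,0],"grip": 91},
    {"angular": [0,0,0],"delta_pos": [0,0,0],"grip": 91},
    {"angular": [0,0,0],"delta_pos": [0,0,0],"grip": 91},
  ],
)

```text
clock: 20.7
tool_pos: [0.4705, -0.3733, 0.1594]
eef_rot: [180.0, -0.1, 120.0]
wrist_force: [-0.1, -1.6, 0.8]
gripper_width: 0.988
finger_force: 0.0
```

```bash
python3 - <<'E'
from h import *
go((470,-374.5,14,119.9))
cv2.imwrite("pics/s7.png",cv2.resize(env.grab_frame("scene")[60:260,100:500,::-1],None,fx=2,fy=2,interpolation=cv2.INTER_CUBIC))
E
```

```text
now 20.7 [ 470.5 -373.3  159.4] [ 1.8e+02 -1.0e-01  1.2e+02] w 90.7 q7 76
(470, -374.5, 14, np.float64(119.9)) d [-0.9, -1.0, 145.4] a [0.0, -0.001, 0.003]
```

View pics/s7.png

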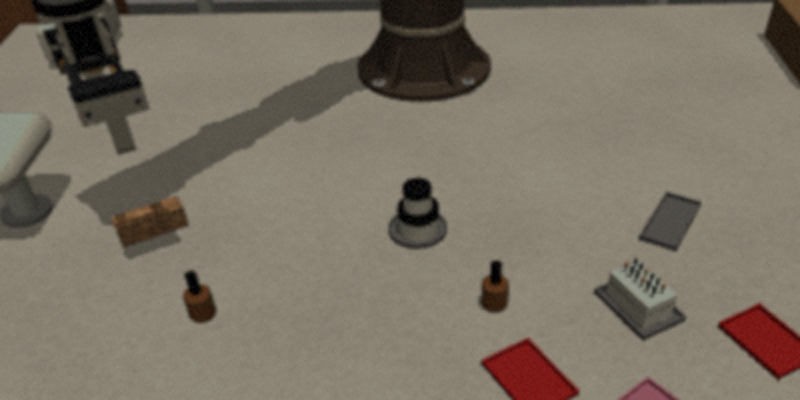

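The bit holder sits flat in the grey tray (640,295), and the gripper is over the buffer (150,220). I'll descend and grip.

Emit:
arm_command(
  series=[
    {"angular": [0,0,0],"delta_pos": [0,0,35],"grip": 91},
    {"angular": [0,0,0],"delta_pos": [0,0,70],"grip": 91},
    {"angular": [0,0,0],"delta_pos": [0,0,105],"grip": 85},
    {"angular": [0,0,0],"delta_pos": [0,0,129],"grip": 80},
    {"angular": [0,0,0],"delta_pos": [0,0,141],"grip": 75},
    {"angular": [0,0,0],"delta_pos": [0,0,145],"grip": 70},
    {"angular": [0,0,0],"delta_pos": [0,0,145],"grip": 70},
    {"angular": [0,0,0],"delta_pos": [0,0,145],"grip": 60},
    {"angular": [0,0,0],"delta_pos": [0,0,145],"grip": 50},
    {"angular": [0,0,0],"delta_pos": [0,0,145],"grip": 40},
    {"angular": [0,0,0],"delta_pos": [0,0,145],"grip": 32},
    {"angular": [0,0,0],"delta_pos": [0,0,145],"grip": 24},
    {"angular": [0,0,0],"delta_pos": [0,0,145],"grip": 24},
    {"angular": [0,0,0],"delta_pos": [0,0,145],"grip": 24},
    {"angular": [0,0,0],"delta_pos": [0,0,145],"grip": 24},
    {"angular": [0,0,0],"delta_pos": [0,0,145],"grip": 24},
    {"angular": [0,0,0],"delta_pos": [0,0,145],"grip": 24},
  ],
  force=15,
)

```text
clock: 22.17
tool_pos: [0.4697, -0.3751, 0.015]
eef_rot: [180.0, 0.0, 119.9]
wrist_force: [-1.2, 0.3, 6.0]
gripper_width: 0.328
finger_force: 15.0
```

```bash
python3 - <<'E'
from h import *
go((470,-374.5,170,119.9),(468.5,347,170,149.1))
E
```

```text
now 22.1667 [ 469.7 -375.1   15. ] [180.    0.  119.9] w 30.1 q7 80
(470, -374.5, 170, np.float64(119.9)) d [0.4, 0.6, -155.0] a [0.0, 0.0, 0.0]
(468.5, 347, 170, np.float64(149.1)) d [626.6, 359.0, -155.0] a [0.0, 0.0, -0.51]
```

Emit:
arm_command(
  series=[
    {"angular": [0,0,0],"delta_pos": [0,0,-10],"grip": 24},
    {"angular": [0,0,0],"delta_pos": [0,0,-32],"grip": 24},
    {"angular": [0,0,0],"delta_pos": [0,0,-62],"grip": 24},
    {"angular": [0,0,0],"delta_pos": [0,0,-95],"grip": 24},
    {"angular": [0,0,0],"delta_pos": [0,0,-125],"grip": 24},
    {"angular": [0,0,0],"delta_pos": [0,0,-147],"grip": 24},
    {"angular": [0,0,0],"delta_pos": [0,0,-155],"grip": 24},
  ],
)

```text
clock: 22.75
tool_pos: [0.4707, -0.3764, 0.1738]
eef_rot: [179.9, 0.3, 119.9]
wrist_force: [1.0, -0.2, -0.5]
gripper_width: 0.325
finger_force: 15.0
```

Emit:
arm_command(
  series=[
    {"angular": [0,0,0],"delta_pos": [9,5,0],"grip": 24},
    {"angular": [0,0,-0.03],"delta_pos": [28,16,0],"grip": 24},
    {"angular": [0,0,-0.06],"delta_pos": [56,32,0],"grip": 24},
    {"angular": [0,0,-0.09],"delta_pos": [91,52,0],"grip": 24},
    {"angular": [0,0,-0.12],"delta_pos": [125,72,0],"grip": 24},
    {"angular": [0,0,-0.15],"delta_pos": [160,92,0],"grip": 24},
    {"angular": [0,0,-0.18],"delta_pos": [194,111,0],"grip": 24},
    {"angular": [0,0,-0.21],"delta_pos": [229,131,0],"grip": 24},
    {"angular": [0,0,-0.24],"delta_pos": [263,151,0],"grip": 24},
    {"angular": [0,0,-0.27],"delta_pos": [298,171,0],"grip": 24},
    {"angular": [0,0,-0.3],"delta_pos": [332,190,0],"grip": 24},
    {"angular": [0,0,-0.33],"delta_pos": [367,210,0],"grip": 24},
    {"angular": [0,0,-0.36],"delta_pos": [401,230,0],"grip": 24},
    {"angular": [0,0,-0.39],"delta_pos": [435,249,0],"grip": 24},
    {"angular": [0,0,-0.42],"delta_pos": [470,269,0],"grip": 24},
    {"angular": [0,0,-0.45],"delta_pos": [504,289,0],"grip": 24},
    {"angular": [0,0,-0.48],"delta_pos": [539,309,0],"grip": 24},
    {"angular": [0,0,-0.5],"delta_pos": [570,327,0],"grip": 24},
    {"angular": [0,0,-0.51],"delta_pos": [598,343,0],"grip": 24},
    {"angular": [0,0,-0.51],"delta_pos": [617,353,0],"grip": 24},
  ],
)

```text
clock: 24.42
tool_pos: [0.4653, 0.3396, 0.1677]
eef_rot: [-179.9, -0.1, 149.4]
wrist_force: [0.8, 0.0, -1.0]
gripper_width: 0.325
finger_force: 15.0
```

Emit:
arm_command(
  series=[
    {"angular": [0,0,0],"delta_pos": [0,0,0],"grip": 24},
    {"angular": [0,0,0],"delta_pos": [0,0,0],"grip": 24},
    {"angular": [0,0,0],"delta_pos": [0,0,0],"grip": 24},
    {"angular": [0,0,0],"delta_pos": [0,0,0],"grip": 24},
  ],
)

```text
clock: 24.75
tool_pos: [0.4677, 0.3341, 0.169]
eef_rot: [-179.9, -0.0, 149.0]
wrist_force: [0.6, -0.5, -0.4]
gripper_width: 0.32
finger_force: 15.0
```

```bash
python3 - <<'E'
from h import *
go((468.5,347,38,149.1))
E
```

```text
now 24.75 [467.7 334.1 169. ] [-179.9   -0.   149. ] w 29.4 q7 21
(468.5, 347, 38, np.float64(149.1)) d [5.9, 11.8, 130.9] a [-0.002, -0.0, -0.001]
```

Emit:
arm_command(
  series=[
    {"angular": [0,0,0],"delta_pos": [2,4,10],"grip": 24},
    {"angular": [0,0,0],"delta_pos": [5,10,30],"grip": 24},
    {"angular": [0,0,0],"delta_pos": [6,12,60],"grip": 24},
    {"angular": [0,0,0],"delta_pos": [6,12,90],"grip": 24},
    {"angular": [0,0,0],"delta_pos": [6,12,115],"grip": 24},
    {"angular": [0,0,0],"delta_pos": [6,12,127],"grip": 24},
    {"angular": [0,0,0],"delta_pos": [6,12,131],"grip": 24},
    {"angular": [0,0,0],"delta_pos": [6,12,131],"grip": 24},
    {"angular": [0,0,0],"delta_pos": [6,12,131],"grip": 24},
    {"angular": [0,0,0],"delta_pos": [6,12,131],"grip": 24},
    {"angular": [0,0,0],"delta_pos": [6,12,131],"grip": 24},
  ],
)

```text
clock: 25.67
tool_pos: [0.4699, 0.3498, 0.0402]
eef_rot: [179.9, 0.0, 149.1]
wrist_force: [-0.5, -0.0, -0.4]
gripper_width: 0.33
finger_force: 15.0
```

```bash
python3 - <<'E'
from h import *
cv2.imwrite("pics/s8.png",cv2.resize(env.grab_frame("scene")[80:230,340:540,::-1],None,fx=4,fy=4,interpolation=cv2.INTER_CUBIC))
go((468.5,347,18,149.1))
E
```

```text
now 25.7167 [469.7 349.7  40. ] [179.9   0.  149.1] w 30.1 q7 20
(468.5, 347, 18, np.float64(149.1)) d [-0.3, -3.0, 22.0] a [0.002, 0.001, 0.0]
```

View pics/s8.png

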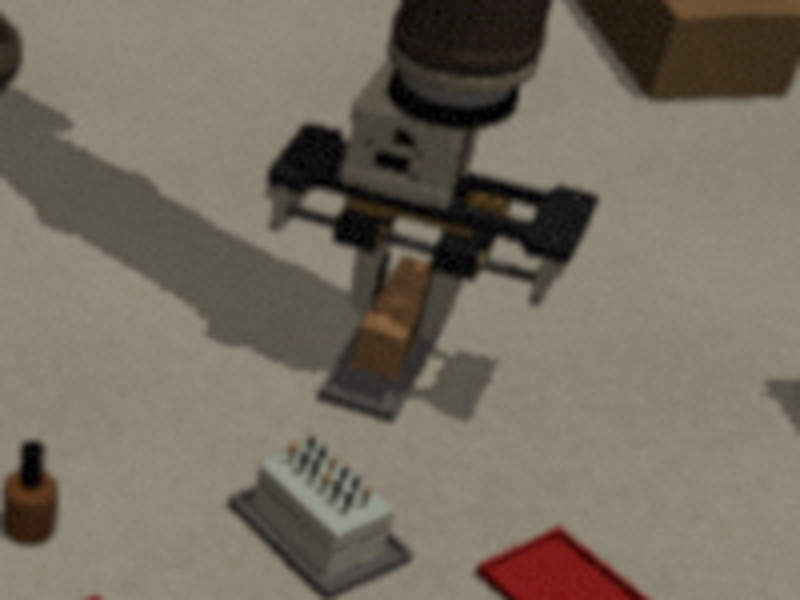

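The buffer hangs parallel over the long tray (370,370), about 3 mm off centre. I'll correct that and lower.

Emit:
arm_command(
  series=[
    {"angular": [0,0,0],"delta_pos": [0,-3,3],"grip": 24},
    {"angular": [0,0,0],"delta_pos": [0,-3,9],"grip": 24},
    {"angular": [0,0,0],"delta_pos": [0,-3,14],"grip": 24},
    {"angular": [0,0,0],"delta_pos": [0,-3,18],"grip": 24},
    {"angular": [0,0,0],"delta_pos": [0,-3,20],"grip": 24},
    {"angular": [0,0,0],"delta_pos": [0,-3,21],"grip": 24},
    {"angular": [0,0,0],"delta_pos": [0,-3,21.5],"grip": 24},
    {"angular": [0,0,0],"delta_pos": [0,-3,21.5],"grip": 24},
    {"angular": [0,0,0],"delta_pos": [0,-3,21.5],"grip": 24},
  ],
)

```text
clock: 26.47
tool_pos: [0.4671, 0.3462, 0.0177]
eef_rot: [-179.9, -0.0, 149.1]
wrist_force: [-3.3, -2.2, 11.2]
gripper_width: 0.328
finger_force: 15.0
```

Contact at the expected height. Releasing, rising and moving back.

Emit:
arm_command(
  series=[
    {"angular": [0,0,0],"delta_pos": [0,0,-0.6],"grip": 24},
    {"angular": [0,0,0],"delta_pos": [0,0,-0.6],"grip": 33},
    {"angular": [0,0,0],"delta_pos": [0,0,-0.6],"grip": 42},
    {"angular": [0,0,0],"delta_pos": [0,0,-0.6],"grip": 55},
    {"angular": [0,0,0],"delta_pos": [0,0,-0.6],"grip": 65},
    {"angular": [0,0,0],"delta_pos": [0,0,-5],"grip": 70},
    {"angular": [0,0,0],"delta_pos": [0,0,-25],"grip": 70},
    {"angular": [0,0,0],"delta_pos": [0,0,-60],"grip": 70},
    {"angular": [0,0,0],"delta_pos": [0,0,-100],"grip": 70},
    {"angular": [0,0,0],"delta_pos": [0,0,-140],"grip": 70},
    {"angular": [0,0,0],"delta_pos": [50,120,-180],"grip": 70},
    {"angular": [0,0,0],"delta_pos": [50,120,-180],"grip": 70},
    {"angular": [0,0,0],"delta_pos": [50,120,-180],"grip": 70},
    {"angular": [0,0,0],"delta_pos": [50,120,-180],"grip": 70},
    {"angular": [0,0,0],"delta_pos": [50,120,-180],"grip": 70},
    {"angular": [0,0,0],"delta_pos": [50,120,-180],"grip": 70},
    {"angular": [0,0,0],"delta_pos": [50,120,-180],"grip": 70},
    {"angular": [0,0,0],"delta_pos": [50,120,-180],"grip": 70},
  ],
)

```text
clock: 27.97
tool_pos: [0.4865, 0.4732, 0.1969]
eef_rot: [-179.9, 0.0, 149.0]
wrist_force: [0.5, 0.1, -0.2]
gripper_width: 0.762
finger_force: 0.0
```

```bash
python3 - <<'E'
from h import *
go()
a=cv2.resize(env.grab_frame("scene")[110:250,180:460,::-1],None,fx=2.8,fy=2.8,interpolation=cv2.INTER_CUBIC)
im=np.ascontiguousarray(env.grab_frame("top")[:,:,::-1])
b=cv2.resize(im[190:280,190:440],(a.shape[1],200),interpolation=cv2.INTER_CUBIC)
cv2.imwrite("pics/f.png",np.vstack([a,b]))
hsv=cv2.cvtColor(im,cv2.COLOR_BGR2HSV)
print("sp",rect("top",hsv[...,2]<45,(324,252),.06))
print("buf",rect("top",(hsv[...,1]>90)&(hsv[...,2]>60),(212,253),.021))
m=((im[...,0].astype(int)-im[...,2]>-8)&(im.max(2)>75)).astype(np.uint8)
print("bh",rect("top",cv2.morphologyEx(m,cv2.MORPH_CLOSE,np.ones((3,3))),(238,203),.022))
E
```

```text
now 27.9667 [486.5 473.2 196.9] [-179.9    0.   149. ] w 69.9 q7 13
sp (268, array([323.2, 255.7]), array([475.9,  -0.7]), (475.1, -1.7), (54, 51), 1.4)
buf (300, array([209.3, 255.5]), array([467.7, 352.1]), (467.5, 352.0), (94, 32), -30.4)
bh (311, array([236.3, 202.6]), array([634.8, 274.7]), (634.3, 274.5), (72, 42), 28.9)
```

View pics/f.png

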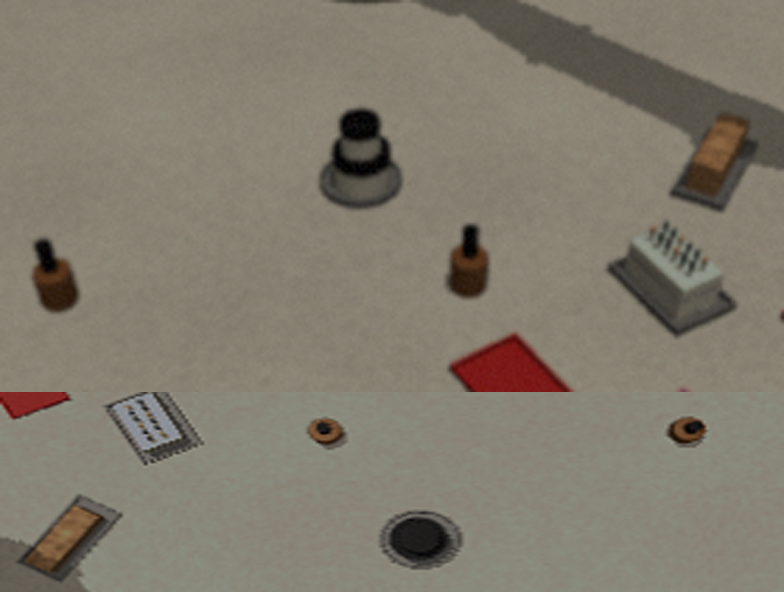

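The final view shows the stack centred in the dish (360,160), the buffer (715,160) and the bit holder (672,275) flat in their trays, and both bottles standing. The gripper is clear. Handing in.

```bash
python3 -c "
from workcell import env
print(env.sign_off())"
```

```text
the job is handed in; nothing more can be done
None
```

The job is handed in, with no verdict returned: the large pot is in the dish with the small pot on its lid, the buffer and bit holder are in their trays, and both bottles were left standing, all at about 28 s of the 104 s allowed.

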